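# Clamp a branch slice in the centring jig and punch its centre

### The job

A branch slice lies loose between the V jaws of the centring jig. Take the crank by its loose wooden sleeve and, keeping hold of the sleeve whenever the crank moves, wind it clockwise until the jaws have centred the slice and pressed both sprung pads in about half way, without bottoming them. Then press the spring punch above the slice straight down until its hidden spring snaps, let it come back up, and leave the slice clamped and everything else on the bench where it is.

Things in the scene. Friction and masses are not known exactly. Their poses are not given: they have to be found in the camera images.
- punch_axis (a point): fixed point of the centring jig, on the bench top straight below the spring punch and midway between the two V jaws; its axes are the jig's: x away from the robot (yaw up to 0.25 rad), y to the left, z up. The jaws slide along y; the crank stands 200 mm to the right (-y); the punch's column stands 125 mm behind (+x)
- crank_axis (a point): point on the crank's upright axis, 112 mm above the bench, half-way up the crank pin: the sleeve's centre circles it level at radius 60 mm; grip the sleeve about here in height. Room all round for an open gripper above 80 mm height
- sleeve: loose wooden sleeve on the upright crank pin, 24 mm diameter, 62 mm long (from 78 to 140 mm above the bench, a steel washer on top to 146 mm), spins freely on the pin; origin at its centre, 109 mm above the bench. Pinch it from above and carry it round the circle; the gripper need not turn
- crank (a joint): crank angle, rad, growing clockwise seen from above, which closes the jaws: 0 to 0.8 at the start, stops at 9. At 0 the arm points to the jig's -x. Both jaws close 6 mm per rad. Free turning takes about 9 N at the sleeve (friction, which also holds the clamping), 14 N with the pads half in; both read less when standing. Pads meet the slice at 2.5 to 5.5 rad, depending on the slice; about 0.8 rad more presses them half in
- jaw_l: left jaw: an aluminium bar across the two rails, 165 x 20 x 26 mm, moved by the crank, carrying a black plastic V pad 26 mm high and 78 mm across, its two faces at 45 degrees opening to the punch axis. Origin under the bar's middle, 8 mm above the bench. The pad is sprung against the bar: 5 N per mm, 10 mm travel, 50 N when bottomed; the gap between them (seen from above) shrinks as it is pressed in
- jaw_r: right jaw, the mirror image of the left one
- cap_top (a point): centre of the top of the spring punch's round cap, 25 mm wide, standing 12 mm out of a barrel 40 mm wide; 200 mm above the bench when up. Press it straight down: the punch first sinks 22 to 34 mm against a light spring (about 1 to 3 N) until its point meets the slice, then the cap goes in against the hidden spring
- quill: steel spindle of the spring punch with its point; origin at the point, 50 mm above the bench when up. Travel 42 mm down; it springs back up when released
- cap (a joint): how far the cap is pressed into the spindle, m: 0 out, 0.0085 fully in. It hardly gives until about 13 N, then the spring snaps: it gives way and the force drops to about 7 or 8 N near the end; it springs out when released
- slice_a: a round branch slice with bark; one of the three (any of them) lies loose in the jig, the other two are spares on the bench. 70 to 95 mm wide, 15 to 30 mm thick, not measured; origin at the centre of its underside
- slice_b: a round branch slice with bark; one of the three (any of them) lies loose in the jig, the other two are spares on the bench. 70 to 95 mm wide, 15 to 30 mm thick, not measured; origin at the centre of its underside
- slice_c: a round branch slice with bark; one of the three (any of them) lies loose in the jig, the other two are spares on the bench. 70 to 95 mm wide, 15 to 30 mm thick, not measured; origin at the centre of its underside
- offcut: a short debarked-ended stick, 22 mm thick, 110 mm long; bystander, origin under its middle
- stump: a small log stump with a twig, 84 mm wide, 60 mm high; bystander, origin under its middle
- block: a wooden block 50 x 35 x 30 mm; bystander, origin under its middle
- screwdriver: a red-handled screwdriver, 190 mm; bystander, origin under its middle
- tub: a yellow plastic tub, 110 mm wide, 85 mm high; bystander, origin under its middle
- jar: a white jar, 72 mm wide, 100 mm high; bystander, origin under its middle
- brush: a green-handled brush, 180 mm; bystander, origin under its middle
Mind the look-alikes: they are no part of the job. Leave any purple or turquoise look-alike of the slice_b alone.

How it is judged:
By the outcome, as a careful person would: the job done as asked, in the order asked, and still so for the second after the job is handed in, with the robot touching nothing.
It also fails if it takes over 61 s, if anything falls off the work surface, if the arm or the gripper's body presses on something with over 40 N, if the wrist force passes 120 N, or if a joint passes its speed limit or range.

### The arm

A 7-joint arm with a two-finger parallel gripper is mounted at the origin on the work surface. World frame = base frame: x ahead of the robot, y to its left, z up, the work surface at z = 0. Lengths are in m, angles in rad, forces in N, time in s.
With the tool pointing down it reaches from about 0.425 to 0.875 m from the base axis. Payload 8.4 kg.
Tool frame: the origin (TCP) lies at the very end of the fingers, on their centre line; the grasp point (between the pads) lies 19 mm behind it; y points along the fingers, x is the direction in which the jaws open and shut, and the axes are right-handed (so a half turn about y gives the same grasp; the last joint's range is limited). The gripper opens to 87 mm and grips with 3 to 60 N. Pads are 19 mm wide; open, the fingers measure 117 mm over their backs; the gripper's body (75 mm by 190 mm) begins 51 mm behind the grasp point.
Start: joints at [-1.391, 0.333, 0.04, 1.465, -0.013, 1.343, -0.059], TCP at [0.179, 0.625, 0.191] pointing down, gripper open.
Joint ranges: [-2.58, 2.58], [-0.38, 2.09], [-1.3, 1.39], [0.25, 2.4], [-1.5, 4.64], [0.08, 2.09], [-2.65, 2.65]. Speed limits (rad/s): [2.22, 2.22, 2.79, 2.79, 3.14, 3.14, 3.14].

### API

Orientations are given as a unit quaternion [x, y, z, w].
In Python, from workcell import * gives the robot as it stands. Calls block until the motion is done:
- move_to(position, orientation): joint-space move of the TCP to a pose.
- movel(position, v=0.15, frame=None, stop_force=None): straight line of the TCP; frame=None keeps the orientation; v is the mean speed in m/s. With stop_force (N) it stops when the force on the tool has changed by that much, and returns True; else False.
- goto_joints(angles): joint-space move.
- gripper_to(opening): finger opening in m; the grip force is fixed at half the most; returns when the fingers have stopped.
- wait(seconds).
- inverse_kinematics(position, orientation): joint angles nearest the present ones, or None.
- observe(): the state.
- camera(name): name is "scene" or "side" or "wrist"; returns (picture, depth): 384x512x3 uint8, red, green, blue; 384x512 float32, m along the optical axis (not along the pixel's ray), 0 where there is no reading.
- camera_info(name): a dict with "fx", "fy", "cx", "cy" (pixels), "T" (4x4, takes a point from camera to world coordinates); the wrist camera has in their place "mount" (4x4, takes a point from camera to tool coordinates, whose origin is the TCP and whose axes are the tool frame's). Camera axes: x right, y up, looking along -z (the intrinsics and any distortion apply to the point x, -y, -z); pixel columns grow to the right and rows downward; lengths in m; the calibration is good to about 2 mm. A picture is of the moment at which its call begins: read the wrist's pose just before it. camera_info takes no time and is no camera call.
A pose or a line that the arm cannot do raises PlanningError and nothing moves.
- finish_job(): hands the job in, once; it reports no verdict.
The state is a dict: "t": time; "joint_positions": joint angles; "dq": joint speeds; "tau": joint torques, N m; "tool_pos": TCP position; "tool_rot": TCP orientation; "contact_force": force on the tool from outside, world axes, zero at the start; "moment": the same for the moment, N m; "grip_width": finger opening in m.
Only numpy, scipy, OpenCV 4.12 (cv2) and the standard library are available. Lean on these libraries where they do the work, as an engineer would, in place of code of your own. Each camera call takes 0.05 s, during which the arm holds its last target.

## Working session

There is one attempt and no reset: what is moved stays moved. The work goes in short steps, each a Python script; the robot and the scene stay as the last script left them, time stands still between calls to the robot, and variables do not carry over. Pictures are saved under pics/ and viewed, and the job is handed in when it is done.

```bash
ls; mkdir -p pics; python3 - <<'E'
from workcell import *
import cv2,numpy as np
print(observe())
for n in ["scene","side","wrist"]:
    p,d=camera(n); cv2.imwrite(f"pics/{n}0.png",p[:,:,::-1]); np.save(f"pics/{n}0d.npy",d); np.save(f"pics/{n}0p.npy",p)
    print(n,camera_info(n))
print(observe()['t'])
E
```

```text
pics
{'t': 0.0, 'joint_positions': array([-1.39116093,  0.33389526,  0.03987091,  1.46625296, -0.01340824,
        1.34327452, -0.05846974]), 'dq': array([-2.34750359e-03,  3.03852051e-04, -1.40754920e-03, -9.55424565e-04,
       -7.43866943e-05, -1.02940703e-03,  5.52506011e-04]), 'tau': array([-6.84360566e-04, -6.56356573e+01,  1.33453231e+00, -4.03804314e+01,
       -6.00202102e-02,  4.47678845e-02,  1.56869160e-04]), 'tool_pos': array([0.17879141, 0.62440613, 0.19057833]), 'tool_rot': array([ 0.56498827,  0.42524911, -0.42608921, -0.56426894]), 'contact_force': array([ 0.13605321,  0.58981932, -0.36678788]), 'moment': array([ 0.04313851, -0.01634011, -0.00263665]), 'grip_width': 0.0869492786359336}
scene {'fx': 457.2693169693267, 'fy': 457.2693169693267, 'cx': 265.5814276373085, 'cy': 194.98254308319724, 'T': array([[ 7.94944962e-01, -5.23356206e-01,  3.06856300e-01,
         1.00548496e+00],
       [ 6.06681486e-01,  6.86001681e-01, -4.01670598e-01,
        -5.57097350e-01],
       [-2.87137299e-04,  5.05470054e-01,  8.62844101e-01,
         1.38764444e+00],
       [ 0.00000000e
[... 285 characters left out ...]
e-01,  4.55912585e-01, -5.93232863e-01,
        -6.02560163e-01],
       [-2.17013784e-02,  7.80834909e-01,  6.24360389e-01,
         8.46954224e-01],
       [ 0.00000000e+00,  0.00000000e+00,  0.00000000e+00,
         1.00000000e+00]])}
wrist {'fx': 325.746204086456, 'fy': 325.746204086456, 'cx': 254.44807550810205, 'cy': 187.42268401942107, 'mount': array([[ 9.99999653e-01,  8.00366355e-04, -2.31156932e-04,
         4.68731401e-04],
       [-4.47914424e-04,  2.82594925e-01, -9.59239234e-01,
        -1.93562635e-01],
       [-7.02419033e-04,  9.59239004e-01,  2.82595186e-01,
         7.67644915e-02],
       [ 0.00000000e+00,  0.00000000e+00,  0.00000000e+00,
         1.00000000e+00]])}
0.15
```

View pics/scene0.png

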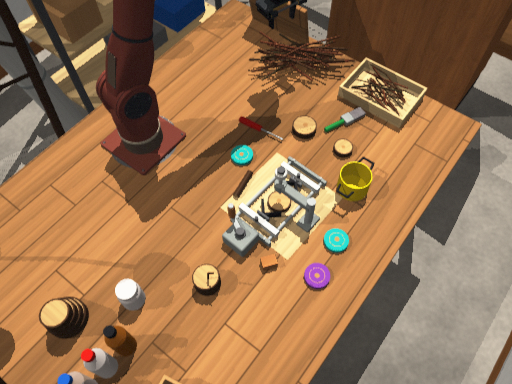

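View pics/side0.png

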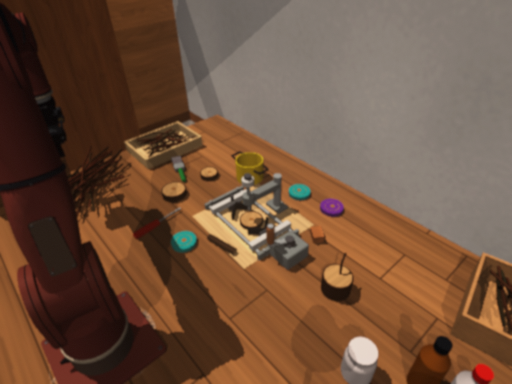

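View pics/wrist0.png

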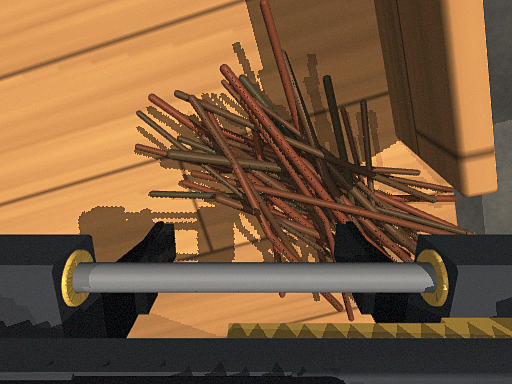

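The scene view has the jig at about (275,205), with the crank housing at (240,237) and the punch near (310,210). I'll zoom in on both views.

```bash
python3 - <<'E'
import cv2,numpy as np
a=cv2.imread("pics/scene0.png")[140:270,205:350]; cv2.imwrite("pics/z1.png",cv2.resize(a,None,fx=5,fy=4.6,interpolation=cv2.INTER_CUBIC)[:600])
a=cv2.imread("pics/side0.png")[165:275,190:330]; cv2.imwrite("pics/z2.png",cv2.resize(a,None,fx=5,fy=5,interpolation=cv2.INTER_CUBIC))
E
```

```text
(no output)
```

View pics/z1.png

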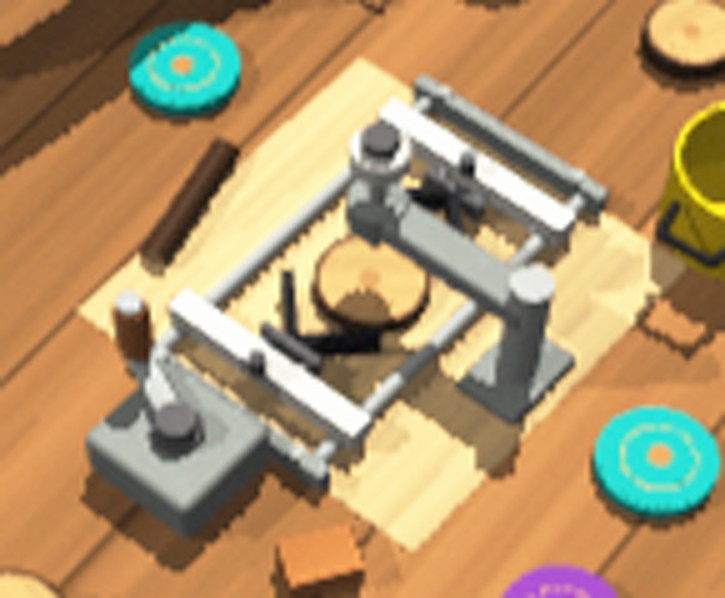

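View pics/z2.png

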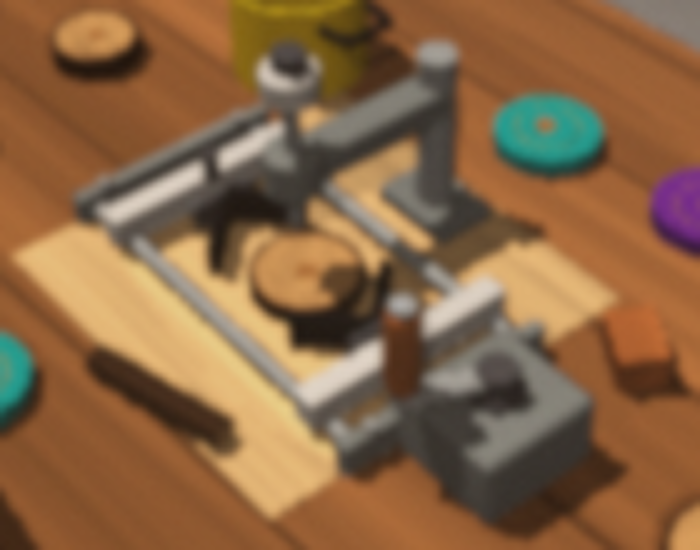

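```bash
cat > h.py <<'E'
import numpy as np,cv2
from scipy.spatial.transform import Rotation as R
from workcell import *
def ray(info,T,u,v):
    d=np.array([(u-info['cx'])/info['fx'],-(v-info['cy'])/info['fy'],-1.]); 
    return T[:3,3],T[:3,:3]@d
def wristT(st,info):
    T=np.eye(4);T[:3,:3]=R.from_quat(st['tool_rot']).as_matrix();T[:3,3]=st['tool_pos'];return T@info['mount']
def onplane(info,T,u,v,z):
    o,d=ray(info,T,u,v); return o+d*(z-o[2])/d[2]
def tri(rs):
    A=np.zeros((3,3));b=np.zeros(3)
    for o,d in rs:
        d=d/np.linalg.norm(d);P=np.eye(3)-np.outer(d,d);A+=P;b+=P@o
    x=np.linalg.solve(A,b); return x,[np.linalg.norm((np.eye(3)-np.outer(d,d)/(d@d))@(x-o)) for o,d in rs]
def proj(info,T,p):
    q=np.linalg.inv(T)@np.append(p,1); return info['cx']-info['fx']*q[0]/q[2], info['cy']+info['fy']*q[1]/q[2]
def down(yaw):  # tool y down (-z), tool x at yaw
    x=np.array([np.cos(yaw),np.sin(yaw),0]);y=np.array([0,0,-1.]);z=np.cross(x,y)
    return R.from_matrix(np.c_[x,y,z]).as_quat()
E
python3 - <<'E'
from h import *
S=camera_info("scene");D=camera_info("side")
print(R.from_quat(observe()['tool_rot']).as_matrix().round(3))
P={'cap':((281,170.4),(247.8,176.4),.2),'washer':((231,205.2),(270.4,225.6),.146),'hub':((240.6,230.2),(289.6,239),.095)}
for k,(a,b,z) in P.items():
    print(k,onplane(S,S['T'],*a,z),onplane(D,D['T'],*b,z),tri([ray(S,S['T'],*a),ray(D,D['T'],*b)]))
E
```

```text
[[ 0.275 -0.    -0.961]
 [ 0.961 -0.001  0.275]
 [-0.001 -1.    -0.   ]]
cap [0.56749837 0.09522915 0.2       ] [0.5600162  0.08882336 0.2       ] (array([0.56577961, 0.0974267 , 0.19354416]), [np.float64(0.0012577411345115334), np.float64(0.001257741134511697)])
washer [ 0.5008245  -0.07348701  0.146     ] [ 0.49959131 -0.07764436  0.146     ] (array([ 0.50086466, -0.07447269,  0.14430445]), [np.float64(0.0016043709545194346), np.float64(0.0016043709545194259)])
hub [ 0.56113999 -0.10456076  0.095     ] [ 0.53848879 -0.11815929  0.095     ] (array([ 0.55465799, -0.1000131 ,  0.07255296]), [np.float64(0.0032347597032075025), np.float64(0.003234759703207391)])
```

```bash
python3 - <<'E'
from h import *
movel([0.179,0.624,0.32],v=0.3)
move_to([0.56,0.06,0.31],down(-0.07))
wait(0.3)
W=camera_info("wrist");st=observe();p,d=camera("wrist");T=wristT(st,W)
cv2.imwrite("pics/w1.png",p[:,:,::-1]);np.savez("pics/w1.npz",p=p,d=d,T=T)
p,d=camera("scene");np.savez("pics/s1.npz",p=p,d=d)
print(st['t'],st['tool_pos'],st['joint_positions'],proj(W,T,[.564,.092,.2]),proj(W,T,[.5,-.075,.146]))
E
```

```text
3.4417 [0.56000893 0.06030391 0.30997963] [-0.86127854  0.13001415  0.76368353  1.51481312 -0.08982852  1.53277796
 -0.16791698] (np.float64(255.3564235619136), np.float64(142.96268107046356)) (np.float64(213.10921493789994), np.float64(273.97143953886973))
```

View pics/w1.png

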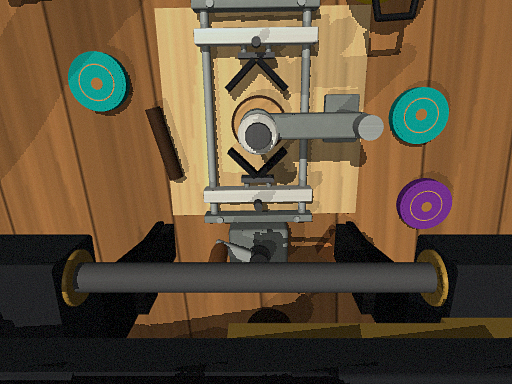

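```bash
python3 - <<'E'
from h import *
W=camera_info("wrist");z=np.load("pics/w1.npz");p=z['p'];T=z['T']
a=p[0:225,180:385,::-1]; cv2.imwrite("pics/w1z.png",cv2.resize(a,None,fx=2.66,fy=2.66,interpolation=cv2.INTER_CUBIC))
# bright bars
g=p.min(2); m=(g>205).astype(np.uint8)
n,l,s,c=cv2.connectedComponentsWithStats(m)
for i in range(1,n):
    if s[i,4]>150:
        ys,xs=np.where(l==i); print(s[i],c[i],cv2.minAreaRect(np.c_[xs,ys].astype(np.float32)))
# cap: dark gray disc inside bright ring
cr=p[105:160,225:295];print(cv2.cvtColor(cr,cv2.COLOR_RGB2GRAY)[28,::3]);
print(z['d'][133,250:266:3],z['d'][118:150:3,258])
E
```

```text
[194  28  71  12 293] [223.97610922  30.45051195] ((228.96156311035156, 29.692310333251953), (10.046813011169434, 69.9555892944336), 82.87498474121094)
[193 191 189  28 166 209 209  72  81  87  82  85  79  81  81  41 191 147
  50 128 127 132 129 128]
[0.30021548 0.30085778 0.30179778 0.30063727 0.30135694 0.30044255] [0.31052935 0.312336   0.29960835 0.299554   0.29961824 0.3008826
 0.3027692  0.30399773 0.30400664 0.304706   0.30375588]
```

View pics/w1z.png

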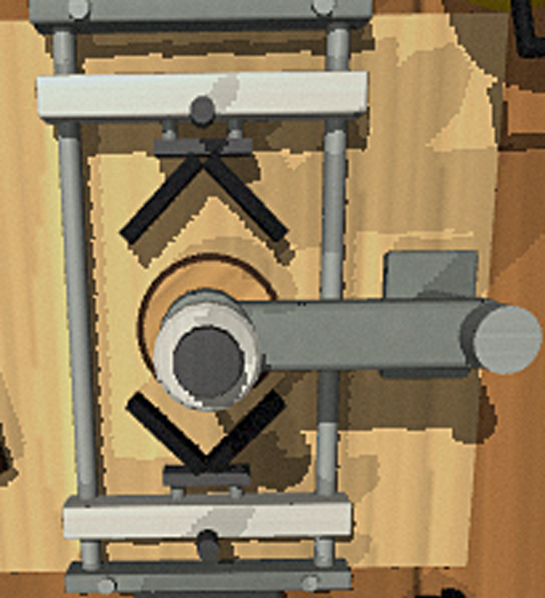

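```bash
python3 - <<'E'
from h import *
W=camera_info("wrist");S=camera_info("scene");z=np.load("pics/w1.npz");T=z['T']
f=lambda x,y,h: onplane(W,T,180+(x+.5)/2.66-.5,(y+.5)/2.66-.5,h)
cap=f(208.5,361,.2);print(cap, proj(S,S['T'],cap))
print(tri([ray(W,T,258.3,135.6),ray(S,S['T'],281,170.4)]))
for a,b in [((38,81),(366,72)),((40,118),(366,114)),((64,507),(352,498)),((64,537),(352,532))]:
    A,B=f(*a,.034),f(*b,.034); print(A,B,np.arctan2((B-A)[1],(B-A)[0]),np.linalg.norm(B-A))
print('col top',f(507,338,.2))
E
```

```text
[0.56700011 0.09883481 0.2       ] (np.float64(281.5583911159339), np.float64(169.54889194952548))
(array([0.56661089, 0.09777563, 0.19592272]), [np.float64(0.0006866639599730814), np.float64(0.000686663959973098)])
[0.49252007 0.22095342 0.034     ] [0.65442045 0.21363885 0.034     ] -0.04514878822407981 0.1620655311686884
[0.49145088 0.20409791 0.034     ] [0.65411689 0.19451354 0.034     ] -0.058852515685693954 0.16294812196164815
[0.48026059 0.00109452 0.034     ] [ 0.64305539 -0.00504915  0.034     ] -0.03772088774427207 0.16291068969819822
[ 0.47821714 -0.01674083  0.034     ] [ 0.64264187 -0.02530201  0.034     ] -0.05202048773211448 0.16464745201913392
col top [0.6706245  0.09948964 0.2       ]
```

```bash
cat >> h.py <<'E'
PSI=-0.055; PUNCH=np.array([.567,.0985]); 
Rz=np.array([[np.cos(PSI),-np.sin(PSI)],[np.sin(PSI),np.cos(PSI)]])
CR=PUNCH+Rz@[0,-.2]
def sl(a,C=CR,r=.06): return C+r*(Rz@[-np.cos(a),np.sin(a)])
def ang(p,C=CR):
    q=Rz.T@(np.asarray(p)[:2]-C); return np.arctan2(q[1],-q[0])
E
python3 - <<'E'
from h import *
p0=sl(.4);print(p0,CR)
move_to([*p0,.20],down(PSI)); wait(.2)
W=camera_info("wrist");st=observe();p,d=camera("wrist");T=wristT(st,W)
cv2.imwrite("pics/w2.png",p[:,:,::-1]);np.savez("pics/w2.npz",p=p,d=d,T=T)
print(st['t'],st['tool_pos'],st['contact_force'],proj(W,T,[*p0,.146]),proj(W,T,[*CR,.1]))
E
```

```text
[ 0.50210988 -0.07482984] [ 0.55600554 -0.10119758]
4.5 [ 0.50327453 -0.07358913  0.20078247] [ 0.11087164 -0.25718511  0.68913939] (np.float64(251.86899409368044), np.float64(194.7591841948888)) (np.float64(309.98673108394047), np.float64(203.47335545021457))
```

View pics/w2.png

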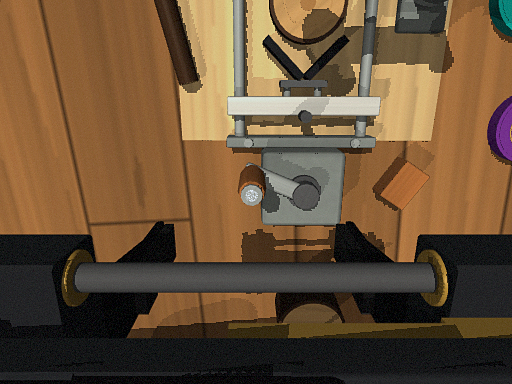

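```bash
python3 - <<'E'
from h import *
W=camera_info("wrist");z=np.load("pics/w2.npz");p=z['p'];T=z['T'];d=z['d']
cv2.imwrite("pics/w2z.png",cv2.resize(p[140:240,220:350,::-1],None,fx=6,fy=6,interpolation=cv2.INTER_CUBIC))
cv2.imwrite("pics/w2y.png",cv2.resize(p[0:140,220:390,::-1],None,fx=4,fy=4,interpolation=cv2.INTER_CUBIC))
for (u,v) in [(252,196),(308,187),(308,193),(280,180),(325,160)]:
    o,dd=ray(W,T,u,v); print(u,v,o+dd*d[v,u])
E
```

```text
252 196 [ 0.50217993 -0.07555534  0.14699672]
308 187 [ 0.5577754  -0.09148737  0.07740478]
308 193 [ 0.55779945 -0.09801253  0.07695756]
280 180 [ 0.52994637 -0.08378697  0.07308714]
325 160 [ 0.57939088 -0.06925105  0.05555324]
```

View pics/w2z.png

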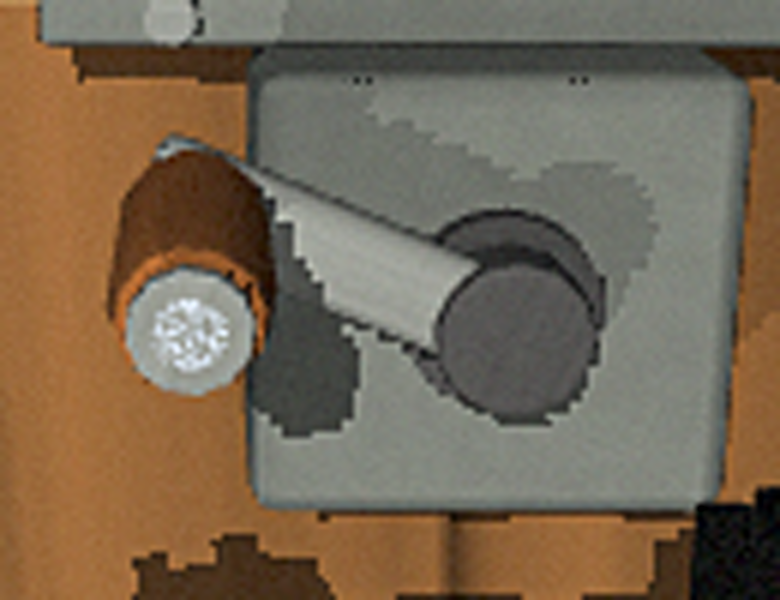

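View pics/w2y.png

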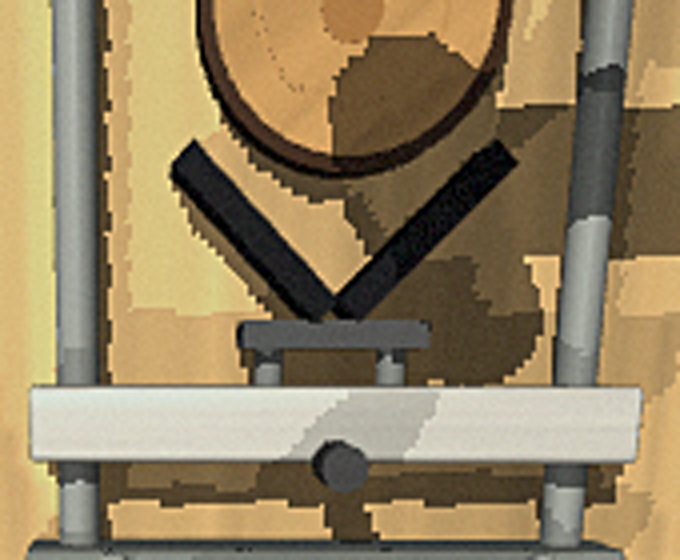

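```bash
python3 - <<'E'
from h import *
W=camera_info("wrist");z=np.load("pics/w2.npz");T=z['T']
s=onplane(W,T,251.6,194.9,.146);h=onplane(W,T,306.3,196.3,.0775);print(s,h,ang(s),np.linalg.norm(s[:2]-CR))
movel([*sl(ang(s)),.093],v=.15,stop_force=12)
print(observe()['tool_pos'],observe()['contact_force'])
gripper_to(0.01); wait(.2)
st=observe();print(st['t'],st['tool_pos'],st['grip_width'],st['contact_force'],st['moment'])
E
```

```text
[ 0.5018884  -0.07493622  0.146     ] [ 0.55595291 -0.10128212  0.0775    ] 0.3967931988681577 0.060152505123541464
[ 0.50263201 -0.07513438  0.09375116] [ 0.99291667 -0.61616215  0.4991385 ]
6.675 [ 0.50080743 -0.07491923  0.09287311] 0.023190234874745273 [-6.49376329  0.29213464  5.48960595] [ 0.06554768  1.46087098 -0.03640533]
```

```bash
cat >> h.py <<'E'
def wind(a0,a1,n,v=.08,z=.093,off=np.zeros(2)):
    for a in np.linspace(a0,a1,n+1)[1:]:
        movel([*(sl(a)+off),z],v=v); st=observe()
        f=Rz.T@st['contact_force'][:2]; e=np.array([-np.cos(a),np.sin(a)]);t=np.array([np.sin(a),np.cos(a)])
        print("a %.3f act %.3f r %.4f z %.4f Frad %.1f Ftan %.1f Fz %.1f w %.4f t %.2f"%(a,ang(st['tool_pos']),np.linalg.norm(st['tool_pos'][:2]-CR),st['tool_pos'][2],f@e,f@t,st['contact_force'][2],st['grip_width'],st['t']))
E
python3 - <<'E'
from h import *
wind(.397,2.2,6)
E
```

```text
a 0.698 act 0.693 r 0.0608 z 0.0929 Frad 4.1 Ftan -2.2 Fz 4.1 w 0.0230 t 7.05
a 0.998 act 0.998 r 0.0604 z 0.0929 Frad 3.2 Ftan -0.8 Fz 2.5 w 0.0232 t 7.42
a 1.299 act 1.300 r 0.0600 z 0.0930 Frad 2.4 Ftan -0.7 Fz 1.9 w 0.0230 t 7.80
a 1.599 act 1.599 r 0.0597 z 0.0930 Frad -0.4 Ftan -2.7 Fz 1.9 w 0.0229 t 8.18
a 1.900 act 1.901 r 0.0593 z 0.0929 Frad -2.4 Ftan -2.7 Fz 2.8 w 0.0232 t 8.55
a 2.200 act 2.201 r 0.0591 z 0.0929 Frad -3.6 Ftan -2.3 Fz 3.5 w 0.0232 t 8.93
```

```bash
python3 - <<'E'
from h import *
W=camera_info("wrist");st=observe();p,d=camera("wrist");T=wristT(st,W)
cv2.imwrite("pics/w3.png",p[:,:,::-1]);np.savez("pics/w3.npz",p=p,d=d,T=T)
p,d=camera("scene");cv2.imwrite("pics/s3.png",cv2.resize(p[140:270,205:350,::-1],None,fx=5,fy=4.6,interpolation=cv2.INTER_CUBIC)[:600])
E
```

```text
(no output)
```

View pics/w3.png

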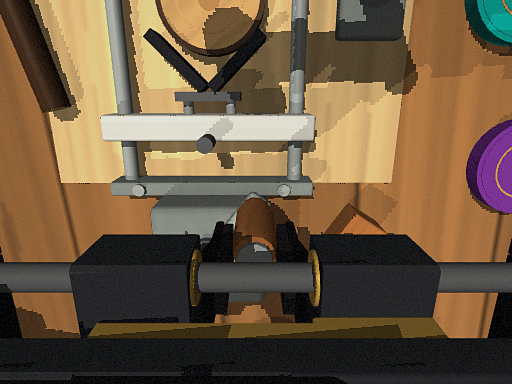

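View pics/s3.png

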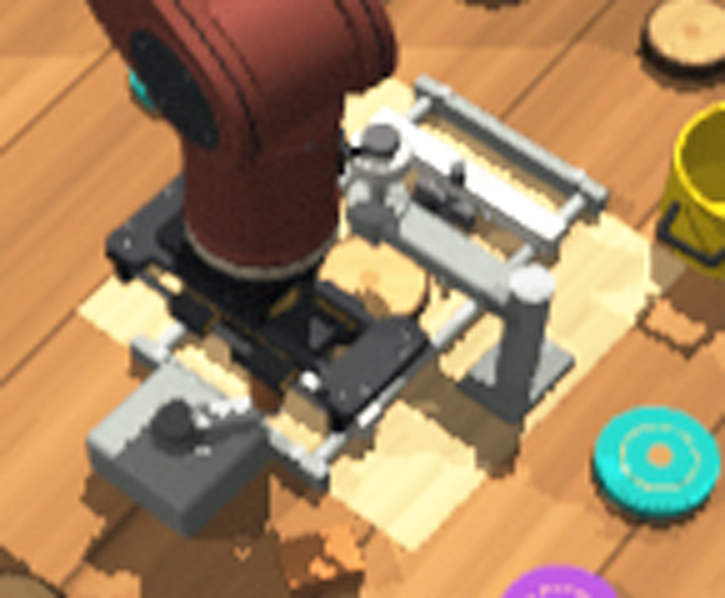

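```bash
cat >> h.py <<'E'
def snap(name):
    W=camera_info("wrist");st=observe();p,d=camera("wrist");T=wristT(st,W)
    cv2.imwrite(f"pics/{name}.png",p[:,:,::-1]);np.savez(f"pics/{name}.npz",p=p,d=d,T=T)
E
python3 - <<'E'
from h import *
wind(2.2,2.5,1);snap("a25")
wind(2.5,2.8,1);snap("a28")
wind(2.8,3.1,1);snap("a31")
ims=[cv2.imread(f"pics/{n}.png")[0:200,60:330] for n in ("a25","a28","a31")]
cv2.imwrite("pics/m1.png",np.hstack(ims)[:, :800])
E
```

```text
a 2.500 act 2.499 r 0.0589 z 0.0929 Frad -5.8 Ftan -3.3 Fz 4.5 w 0.0232 t 9.40
a 2.800 act 2.796 r 0.0589 z 0.0929 Frad -7.7 Ftan -2.6 Fz 5.0 w 0.0235 t 9.82
a 3.100 act 3.087 r 0.0589 z 0.0929 Frad -9.4 Ftan -2.2 Fz 6.0 w 0.0231 t 10.25
```

View pics/m1.png

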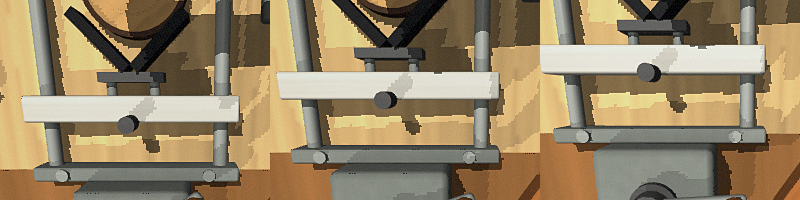

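```bash
python3 - <<'E'
from h import *
W=camera_info("wrist");z=np.load("pics/w2.npz");T=z['T'];d=z['d']
o,dd=ray(W,T,310,5);P=o+dd*d[5,310];print('slice top',P)
g=lambda x,y:(220+(x+.5)/4-.5,(y+.5)/4-.5)
h=P[2]
J=lambda q:Rz.T@(q[:2]-PUNCH)
L=onplane(W,T,*g(203,20),h);Rr=onplane(W,T,*g(510,20),h);B=onplane(W,T,*g(345,158),h)
print(J(L),J(Rr),J(B))
for q in [(333,300),(335,318)]: print('apex',J(onplane(W,T,*g(*q),.034)))
for q in [(192,140),(215,165),(497,138),(172,170)]: print('V',J(onplane(W,T,*g(*q),.034)))
for q in [(335,387),(335,348),(335,322)]: print('gap',J(onplane(W,T,*g(*q),.034)))
E
```

```text
slice top [0.57074919 0.08700703 0.01703316]
[-0.0367145  -0.01099372] [ 0.04285256 -0.01085419] [ 0.0015925 -0.0437964]
apex [-0.00246549 -0.0803664 ]
apex [-0.0017462  -0.08483742]
V [-0.03985262 -0.04208011]
V [-0.03392235 -0.04790004]
V [ 0.03740131 -0.04149013]
V [-0.04485968 -0.04909043]
gap [-0.00098178 -0.10229055]
gap [-0.00141653 -0.09236446]
gap [-0.00170248 -0.08583565]
```

```bash
python3 - <<'E'
from h import *
wind(3.1,4.6,6,off=Rz@[-.0015,0])
snap("a46")
E
```

```text
a 3.350 act -2.957 r 0.0588 z 0.0930 Frad -1.3 Ftan -3.5 Fz 0.3 w 0.0232 t 10.64
a 3.600 act -2.692 r 0.0590 z 0.0931 Frad 0.1 Ftan -3.6 Fz -2.0 w 0.0228 t 10.97
a 3.850 act -2.426 r 0.0592 z 0.0931 Frad 0.3 Ftan -3.2 Fz -1.7 w 0.0231 t 11.31
a 4.100 act -2.163 r 0.0595 z 0.0931 Frad 0.4 Ftan -2.0 Fz -2.0 w 0.0230 t 11.64
a 4.350 act -1.912 r 0.0598 z 0.0931 Frad 0.7 Ftan -3.5 Fz -1.8 w 0.0228 t 11.97
a 4.600 act -1.663 r 0.0602 z 0.0931 Frad 1.2 Ftan -3.3 Fz -3.4 w 0.0231 t 12.31
```

View pics/a46.png

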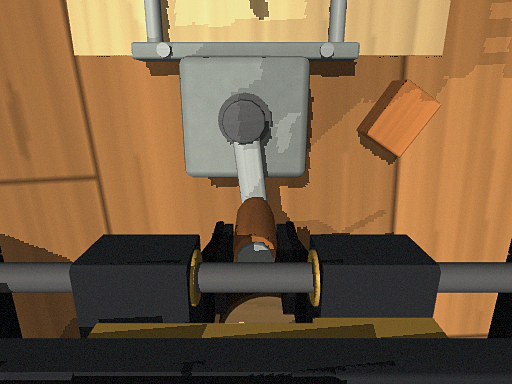

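```bash
python3 - <<'E'
from h import *
gripper_to(.085); print(observe()['t'],observe()['contact_force'])
movel([*(sl(4.6)+Rz@[-.0015,0]),.2],v=.25)
move_to([.557,.02,.25],down(PSI)); wait(.15); snap("b46"); print(observe()['t'],observe()['contact_force'])
p=cv2.imread("pics/b46.png"); cv2.imwrite("pics/b46z.png",cv2.resize(p[0:200,140:390],None,fx=3,fy=3,interpolation=cv2.INTER_CUBIC))
E
```

```text
13.5667 [ 0.61320757 -0.04065692 -0.89501048]
15.1167 [-0.22649646 -0.0249134   0.29751482]
```

View pics/b46z.png

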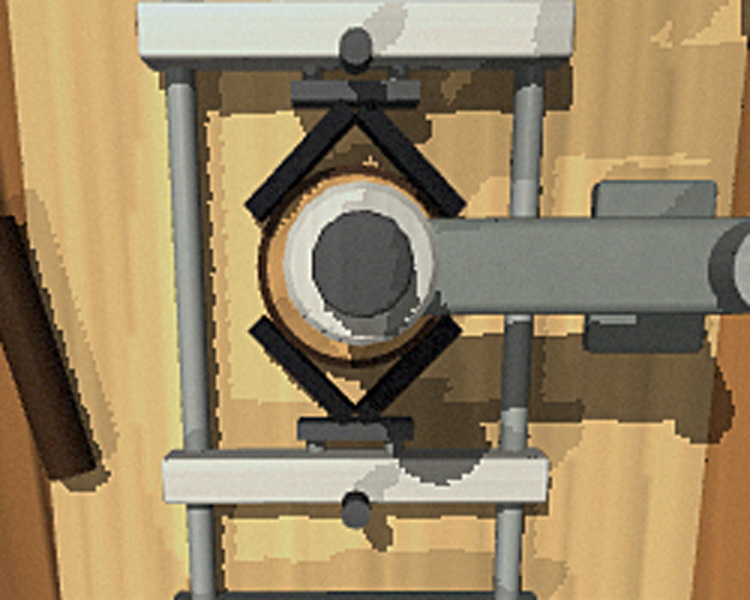

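```bash
python3 - <<'E'
from h import *
W=camera_info("wrist");
def prof(n,u,v0,v1):
    z=np.load(f"pics/{n}.npz");T=z['T'];d=z['d'];p=z['p']
    for v in range(v0,v1):
        o,dd=ray(W,T,u,v); P=o+dd*d[v,u]; q=Rz.T@(P[:2]-PUNCH); print(n,u,v,"x %.1f y %.1f z %.1f"%(q[0]*1e3,q[1]*1e3,P[2]*1e3),p[v,u])
prof("b46",250,12,38); print(); prof("b46",260,134,158);print();prof("w2",296,76,102)
E
```

```text
b46 250 12 x -9.5 y 83.0 z 34.3 [215 219 204]
b46 250 13 x -9.5 y 81.8 z 35.3 [210 213 200]
b46 250 14 x -9.5 y 81.0 z 34.4 [215 218 204]
b46 250 15 x -9.5 y 79.8 z 35.0 [219 221 207]
b46 250 16 x -9.5 y 78.8 z 35.3 [220 225 208]
b46 250 17 x -9.5 y 78.2 z 33.1 [223 223 211]
b46 250 18 x -9.5 y 76.7 z 35.3 [160 156 148]
b46 250 19 x -9.5 y 76.1 z 33.1 [72 68 64]
b46 250 20 x -9.6 y 75.9 z 28.9 [72 71 67]
b46 250 21 x -9.7 y 76.0 z 22.6 [72 68 67]
b46 250 22 x -9.8 y 76.1 z 16.5 [72 71 69]
b46 250 23 x -9.8 y 76.0 z 11.1 [62 56 44]
b46 250 24 x -10.0 y 76.6 z 1.9 [79 63 40]
b46 250 25 x -10.0 y 75.7 z 0.8 [81 67 47]
b46 250 26 x -10.0 y 74.4 z 1.7 [80 67 53]
b46 250 27 x -9.6 y 68.5 z 29.2 [89 94 93]
b46 250 28 x -9.7 y 67.6 z 28.4 [95 97 95]
b46 250 29 x -9.7 y 66.7 z 27.6 [85 86 87]
b46 250 30 x -9.7 y 65.3 z 29.2 [87 87 88]
b46 250 31 x -9.7 y 64.4 z 28.6 [91 91 89]
b46 250 32 x -9.7 y 63.3 z 28.9 [94 93 93]
b46 250 33 x -9.7 y 62.2 z 28.7 [53 52 48]
b46 250 34 x -9.8 y 62.3 z 21.7 [26 28 28]
b46 250 35 x -9.9 y 62.4 z 13.9 [13 20 18]
b46 250 36 x -9.7 y 58.8 z 30.5 [29 29 34]
b46 
[... 1549 characters left out ...]
96 86 x -8.5 y -91.6 z 28.0 [84 85 90]
w2 296 87 x -5.1 y -92.3 z 1.0 [71 57 38]
w2 296 88 x -4.9 y -93.4 z -0.1 [90 74 47]
w2 296 89 x -5.0 y -94.5 z 1.0 [83 75 49]
w2 296 90 x -5.1 y -95.6 z 1.6 [88 74 53]
w2 296 91 x -5.2 y -96.8 z 2.6 [79 65 43]
w2 296 92 x -5.0 y -97.9 z 1.8 [85 68 44]
w2 296 93 x -4.9 y -99.0 z 1.1 [84 67 45]
w2 296 94 x -4.8 y -100.1 z 1.1 [83 71 46]
w2 296 95 x -4.9 y -101.2 z 1.8 [77 59 37]
w2 296 96 x -6.9 y -102.1 z 18.2 [93 89 76]
w2 296 97 x -8.8 y -102.9 z 34.1 [222 222 207]
w2 296 98 x -8.8 y -104.0 z 34.3 [224 225 212]
w2 296 99 x -8.9 y -105.0 z 35.2 [219 222 207]
w2 296 100 x -8.7 y -106.0 z 34.2 [220 219 205]
w2 296 101 x -8.7 y -107.1 z 34.1 [219 218 203]
```

```bash
python3 - <<'E'
from h import *
off=Rz@[-.0015,0]
move_to([*(sl(4.6)+off),.2],down(PSI))
movel([*(sl(4.6)+off),.093],v=.15)
gripper_to(.01); wait(.1); print(observe()['grip_width'],observe()['contact_force'])
wind(4.6,4.88,2,off=off)
wait(.2);print(observe()['contact_force'],ang(observe()['tool_pos'])+2*np.pi)
gripper_to(.085)
movel([*(sl(4.88)+off),.2],v=.25)
move_to([.557,.02,.25],down(PSI)); wait(.15); snap("b49"); print(observe()['t'],observe()['contact_force'])
p=cv2.imread("pics/b49.png"); cv2.imwrite("pics/b49z.png",cv2.resize(p[0:260,140:390],None,fx=2.3,fy=2.3,interpolation=cv2.INTER_CUBIC))
W=camera_info("wrist")
def prof(n,u,v0,v1):
    z=np.load(f"pics/{n}.npz");T=z['T'];d=z['d'];p=z['p']
    for v in range(v0,v1):
        o,dd=ray(W,T,u,v); P=o+dd*d[v,u]; q=Rz.T@(P[:2]-PUNCH); print(n,u,v,"x %.1f y %.1f z %.1f"%(q[0]*1e3,q[1]*1e3,P[2]*1e3))
prof("b49",250,16,36); print(); prof("b49",260,138,157)
E
```

```text
0.02269174207597573 [ 3.02675594 -0.46487061 -3.05129531]
a 4.740 act -1.535 r 0.0600 z 0.0931 Frad 0.1 Ftan -6.2 Fz -4.9 w 0.0232 t 18.15
a 4.880 act -1.397 r 0.0602 z 0.0932 Frad 0.6 Ftan -7.5 Fz -6.1 w 0.0229 t 18.41
[ 6.97170447 -1.49140119 -5.4578197 ] 4.885708133322662
21.3667 [-0.25943435 -0.1715676   0.84133477]
b49 250 16 x -9.6 y 79.3 z 33.0
b49 250 17 x -9.6 y 78.0 z 34.6
b49 250 18 x -9.6 y 77.3 z 32.8
b49 250 19 x -9.6 y 76.2 z 33.0
b49 250 20 x -9.6 y 75.2 z 32.9
b49 250 21 x -9.6 y 74.6 z 30.7
b49 250 22 x -9.7 y 74.3 z 26.5
b49 250 23 x -9.8 y 74.4 z 20.7
b49 250 24 x -9.9 y 74.5 z 14.2
b49 250 25 x -10.0 y 75.8 z 0.8
b49 250 26 x -10.0 y 74.7 z 0.4
b49 250 27 x -9.7 y 68.7 z 28.7
b49 250 28 x -9.7 y 67.7 z 28.1
b49 250 29 x -9.7 y 66.7 z 28.1
b49 250 30 x -9.7 y 65.7 z 27.6
b49 250 31 x -9.8 y 64.7 z 27.2
b49 250 32 x -9.7 y 63.5 z 28.4
b49 250 33 x -9.8 y 62.3 z 28.9
b49 250 34 x -9.8 y 62.3 z 22.4
b49 250 35 x -9.9 y 62.2 z 15.8

b49 260 138 x 2.0 y -59.3 z 30.8
b49 260 139 x 2.3 y -63.1 z 12.7
b49 260 140 x 2.2 y -63.2 z 21.2
b49 260 141 x 2.0 y -63.6 z 27.8
b49 260 142 x 2.0 y -64.7 z 28.5
b49 260 143 x 2.0 y -66.0 z 28.3
b49 260 144 x 2.0 y -67.3 z 28.2
b49 260 145 x 2.0 y -68.5 z 29.0
b49 260 146 x 2.1 y -70.0 z 27.6
b49 260 147 x 2.5 y -75.4 z 2.2
b49 260 148 x 2.4 y -75.6 z 9.4
b49 260 149 x 2.2 y -75.3 z 19.1
b49 260 150 x 2.1 y -75.5 z 25.5
b49 260 151 x 2.0 y -75.7 z 31.7
b49 260 152 x 2.0 y -76.4 z 34.9
b49 260 153 x 2.0 y -77.7 z 35.0
b49 260 154 x 2.0 y -79.2 z 33.6
b49 260 155 x 2.0 y -80.7 z 32.8
b49 260 156 x 2.0 y -81.9 z 33.2
```

View pics/b49z.png

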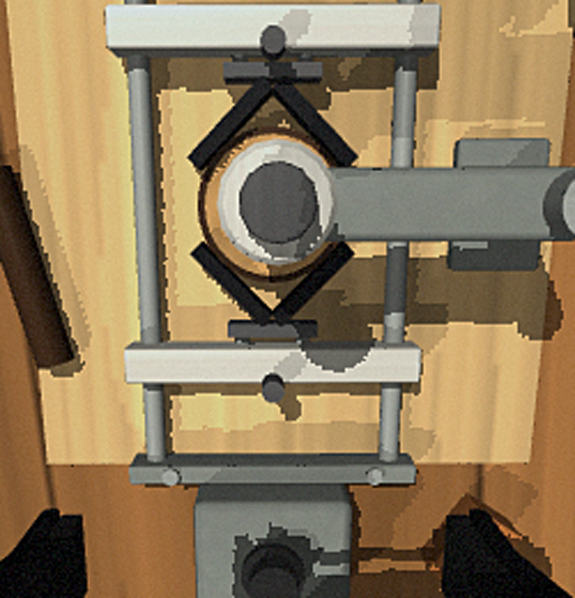

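```bash
python3 - <<'E'
from h import *
W=camera_info("wrist");z=np.load("pics/b49.npz");T=z['T'];d=z['d']
c=onplane(W,T,139.6+(279.5)/2.3,202.5/2.3-.5,.2);print('cap',c)
for u,v in [(261,88),(385,90),(300,88)]:
    o,dd=ray(W,T,u,v);print(o+dd*d[v,u])
cx=(c[:2]+np.array([.567,.0988]))/2; print(cx)
gripper_to(0.0)
move_to([*cx,.225],down(PSI)); 
movel([*cx,.205],v=.1); wait(.1); print(observe()['t'],observe()['tool_pos'],observe()['contact_force'])
print(movel([*cx,.175],v=.05,stop_force=15)); wait(.05); print(observe()['tool_pos'],observe()['contact_force'])
E
```

```text
cap [0.56700885 0.09822276 0.2       ]
[0.56692345 0.09792481 0.19908351]
[0.67863623 0.09024756 0.13907165]
[0.60561528 0.09645063 0.11824415]
[0.56700442 0.09851138]
23.7417 [0.56729723 0.09793905 0.20560147] [-0.22843282  0.08756687  0.41186862]
False
[0.56720959 0.09847339 0.17525885] [ 0.26651393 -0.33762542  0.33570373]
```

```bash
python3 - <<'E'
from h import *
cx=np.array([.567,.0985]);z=.175
p,_=camera("side");cv2.imwrite("pics/sp.png",cv2.resize(p[140:275,190:330,::-1],None,fx=4,fy=4,interpolation=cv2.INTER_CUBIC))
for i in range(9):
    z-=.001; s=movel([*cx,z],v=.02,stop_force=25); st=observe(); print("%.4f %.4f"%(z,st['tool_pos'][2]),st['contact_force'].round(1),s,round(st['t'],2))
    if s or st['contact_force'][2]>11: break
E
```

```text
0.1740 0.1741 [-0.5 -0.3  0.4] False 24.84
0.1730 0.1729 [-0.1  0.4 -0.3] False 25.09
0.1720 0.1719 [ 0.3 -0.1 -0.3] False 25.34
0.1710 0.1709 [ 0.5  0.2 -0.6] False 25.59
0.1700 0.1699 [-0.2  0.2  0.5] False 25.84
0.1690 0.1691 [-0.1  0.5  1.2] False 26.09
0.1680 0.1680 [ 0.8 -0.4  1.1] False 26.34
0.1670 0.1670 [-0.  -0.5  1.7] False 26.59
0.1660 0.1659 [-0.4  0.1  1.7] False 26.84
```

View pics/sp.png

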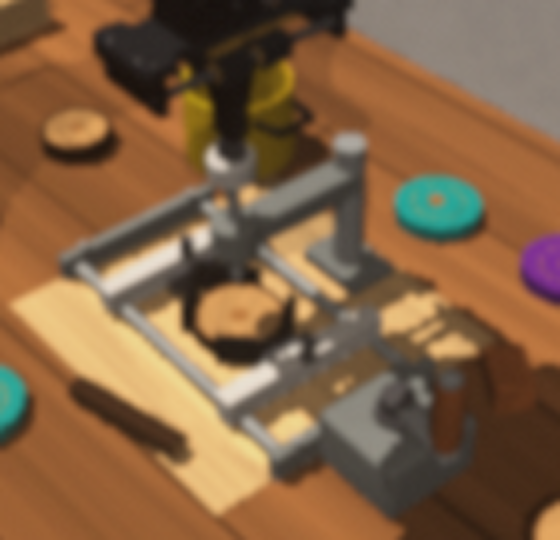

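```bash
python3 - <<'E'
from h import *
cx=np.array([.567,.0985]);z=.166;mx=0;c=0
for i in range(26):
    z-=.0005; s=movel([*cx,z],v=.015,stop_force=22); st=observe(); F=st['contact_force'][2];print("%.4f %.4f"%(z,st['tool_pos'][2]),st['contact_force'].round(1),s,round(st['t'],2))
    mx=max(mx,F)
    if s: break
    if mx>9 and F<mx-3: c+=1
    if c and F>13: break
E
```

```text
0.1655 0.1655 [ 0.5 -0.7  1.2] False 27.09
0.1650 0.1650 [-0.2  0.2  2.1] False 27.34
0.1645 0.1645 [ 0.1 -0.1  2. ] False 27.59
0.1640 0.1640 [-0.3 -0.8  1. ] False 27.84
0.1635 0.1635 [0.4 0.7 0.8] False 28.09
0.1630 0.1630 [ 0.6 -1.   1.6] False 28.34
0.1625 0.1625 [0.9 0.4 1.3] False 28.59
0.1620 0.1620 [-0.7 -0.2  0.9] False 28.84
0.1615 0.1615 [-0.4 -0.4  2.1] False 29.09
0.1610 0.1610 [-0.2 -1.5  1.9] False 29.34
0.1605 0.1605 [-0.1 -0.8  1.6] False 29.59
0.1600 0.1600 [-0.5 -0.2  1.2] False 29.84
0.1595 0.1595 [0.2 0.2 1.4] False 30.09
0.1590 0.1590 [0.7 0.7 0.6] False 30.34
0.1585 0.1585 [-0.7 -0.7  1.6] False 30.59
0.1580 0.1580 [-0.1  0.9  0.7] False 30.84
0.1575 0.1575 [ 0.3 -0.2  1.9] False 31.09
0.1570 0.1570 [-0.2 -0.1  2. ] False 31.34
0.1565 0.1565 [0.8 0.1 1.8] False 31.59
0.1560 0.1560 [-0.5  0.2  1.5] False 31.84
0.1555 0.1555 [1.2 0.7 1.2] False 32.09
0.1550 0.1550 [ 0.8 -0.2  0.5] False 32.34
0.1545 0.1545 [-0.   0.2  2. ] False 32.59
0.1540 0.1540 [-0.2  0.5  2. ] False 32.84
0.1535 0.1535 [0.2 1.  0.9] False 33.09
0.1530 0.1530 [ 0.2 -0.5  2.4] False 33.34
```

```bash
python3 - <<'E'
from h import *
for n in ("side","scene"):
    p,_=camera(n);s=p[140:275,190:330] if n=="side" else p[120:250,215:350]
    cv2.imwrite(f"pics/{n}q.png",cv2.resize(s[:,:,::-1],None,fx=4.4,fy=4.4,interpolation=cv2.INTER_CUBIC))
snap("wq");print(observe()['grip_width'],observe()['tool_pos'])
E
```

```text
0.0003521017034640209 [0.56697769 0.09851178 0.1529944 ]
```

View pics/sideq.png

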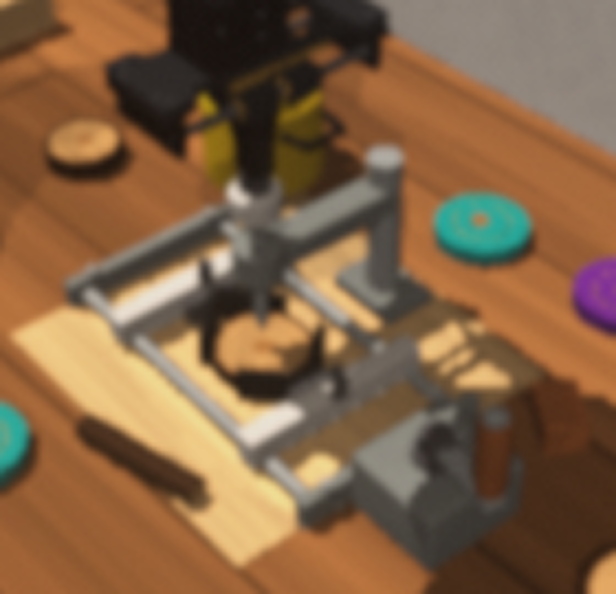

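View pics/wq.png

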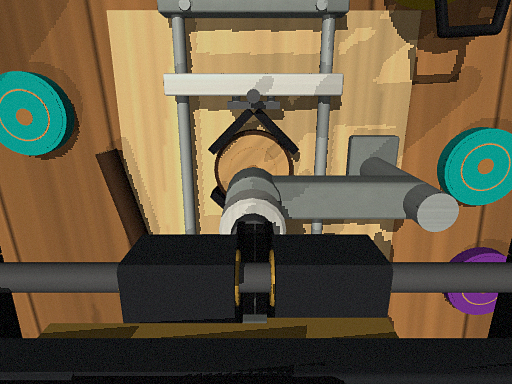

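View pics/sceneq.png

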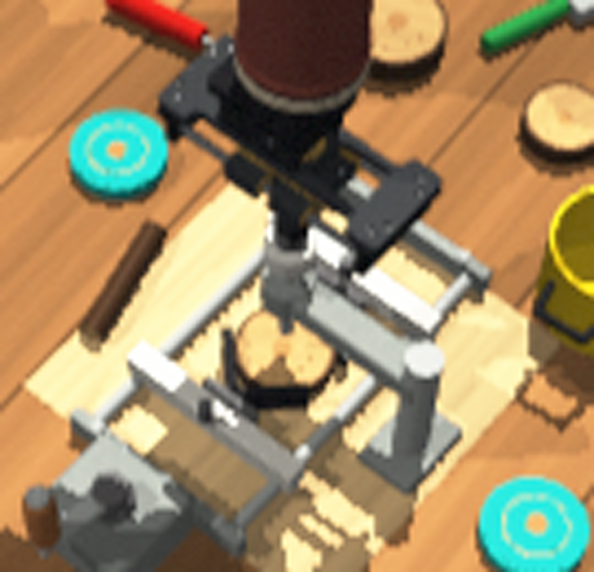

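```bash
python3 - <<'E'
from h import *
D=camera_info("side");W=camera_info("wrist");z=np.load("pics/wq.npz")
for h in (.2,.188,.165,.153,.141,.05): print(h,proj(D,D['T'],[.567,.0985,h]),proj(W,z['T'],[.567,.0985,h]))
cv2.imwrite("pics/wqz.png",cv2.resize(z['p'][150:290,200:310,::-1],None,fx=4.2,fy=4.2,interpolation=cv2.INTER_CUBIC))
d=z['d']
for u,v in [(235,222),(240,205),(254,202),(275,222),(270,235),(240,235),(256,215),(256,225)]:
    o,dd=ray(W,z['T'],u,v);print(u,v,(o+dd*d[v,u]).round(4),z['p'][v,u])
E
```

```text
0.2 (np.float64(247.48935390533444), np.float64(174.173068966018)) (np.float64(252.74607343212932), np.float64(254.2063886343877))
0.188 (np.float64(247.6310928374829), np.float64(177.26276462752156)) (np.float64(252.85178623584616), np.float64(243.45482283001041))
0.165 (np.float64(247.89750283433062), np.float64(183.07010209623675)) (np.float64(253.01971043948262), np.float64(226.37602005432385))
0.153 (np.float64(248.03382772629), np.float64(186.04177981990293)) (np.float64(253.09315380274197), np.float64(218.9064314594302))
0.141 (np.float64(248.16836761985505), np.float64(188.97454726174843)) (np.float64(253.1588803329715), np.float64(212.22168666021753))
0.05 (np.float64(249.13400786047208), np.float64(210.02405297470395)) (np.float64(253.4965817861536), np.float64(177.87561628406715))
235 222 [0.5574 0.1067 0.1766] [19 18 18]
240 205 [0.5605 0.1146 0.171 ] [214 207 196]
254 202 [0.5686 0.116  0.1711] [184 180 169]
275 222 [0.5801 0.1028 0.1702] [59 56 54]
270 235 [0.576  0.1094 0.202 ] [20 13 17]
240 235 [0.5615 0.1099 0.2015] [16 15 14]
256 215 [0.5694 0.1101 0.1762] [32 28 29]
256 225 [0.5692 0.1087 0.1872] [13 18 17]
```

View pics/wqz.png

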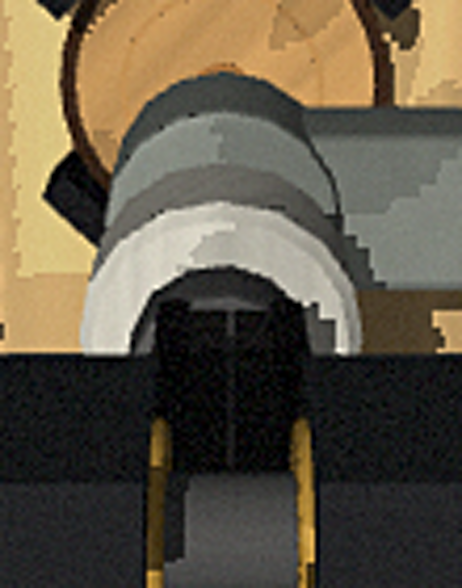

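```bash
python3 - <<'E'
from h import *
cx=np.array([.567,.0985]);mx=0;c=0
print(movel([*cx,.143],v=.04,stop_force=9),observe()['tool_pos'][2],observe()['contact_force'])
z=observe()['tool_pos'][2]
for i in range(30):
    z-=.0006; s=movel([*cx,z],v=.02,stop_force=25); st=observe(); F=st['contact_force'][2];print("%.4f %.4f"%(z,st['tool_pos'][2]),st['contact_force'].round(1),s,round(st['t'],2))
    if s: break
    if mx>8 and F<mx-2.5: c+=1
    mx=max(mx,F)
    if c and F>11: break
    if st['t']>43: break
E
```

```text
False 0.1426945961784229 [-0.96397486 -0.13661723  1.77998588]
0.1421 0.1421 [-1.8 -0.1  2.2] False 34.14
0.1415 0.1415 [-1.1 -0.2  2.4] False 34.39
0.1409 0.1409 [-1.9 -0.5  2.6] False 34.64
0.1403 0.1403 [0.5 0.9 2.1] False 34.89
0.1397 0.1397 [-1.6  0.3  3.4] False 35.14
0.1391 0.1391 [-1.2 -0.   1.9] False 35.39
0.1385 0.1385 [-1.5 -0.2  2.5] False 35.64
0.1379 0.1379 [-1.3  0.6  1.9] False 35.89
0.1373 0.1373 [0.6 0.9 2.5] False 36.14
0.1367 0.1367 [-0.8  1.2  1.9] False 36.39
0.1361 0.1361 [-0.8  1.   2.7] False 36.64
0.1355 0.1355 [-0.8  0.1  1.7] False 36.89
0.1349 0.1353 [-3.7 -0.4  6.2] False 37.14
0.1343 0.1351 [-5.2 -0.5 11.4] False 37.39
0.1337 0.1348 [-6.3 -1.4 14.7] False 37.64
0.1331 0.1341 [-5.5  0.  13.9] False 37.89
0.1325 0.1334 [-5.6  0.8 13.3] False 38.14
0.1319 0.1328 [-4.  -0.9 12.7] False 38.39
0.1313 0.1321 [-4.1 -0.7 11.7] False 38.64
```

```bash
python3 - <<'E'
from h import *
cx=np.array([.567,.0985]);z=.1313;mn=99
for i in range(16):
    z-=.0007; s=movel([*cx,z],v=.03,stop_force=12); st=observe(); F=st['contact_force'][2];print("%.4f %.4f"%(z,st['tool_pos'][2]),st['contact_force'].round(1),s,round(st['t'],2))
    mn=min(mn,F)
    if s or F>mn+4 or st['t']>44: break
snap("wp")
p,_=camera("side");cv2.imwrite("pics/sidep.png",cv2.resize(p[140:275,190:330,::-1],None,fx=4.4,fy=4.4,interpolation=cv2.INTER_CUBIC))
E
```

```text
0.1306 0.1313 [-3.9 -0.1 11. ] False 38.89
0.1299 0.1305 [-3.6 -0.2  9.3] False 39.14
0.1292 0.1297 [-3.4 -0.2  9. ] False 39.39
0.1285 0.1290 [-3.2  0.6  7.2] False 39.64
0.1278 0.1282 [-2.8 -1.1  7. ] False 39.89
0.1271 0.1274 [-1.3  0.7  6.8] False 40.14
0.1264 0.1268 [-2.3 -0.3  6.8] False 40.39
0.1257 0.1265 [-4.8 -0.5 11.5] False 40.64
```

Clear snap: 14.7 N peak, down to 6.8 N, then the bottom at 11.5 N. Next I let it rise slowly and check the result.

```bash
python3 - <<'E'
from h import *
cx=np.array([.567,.0985])
movel([*cx,.20],v=.06); movel([*cx,.26],v=.15)
move_to([.557,.02,.25],down(PSI)); wait(.15); snap("f1"); st=observe();print(st['t'],st['contact_force'])
p,_=camera("side");cv2.imwrite("pics/sidef.png",cv2.resize(p[140:300,150:350,::-1],None,fx=3.6,fy=3.6,interpolation=cv2.INTER_CUBIC))
p=cv2.imread("pics/f1.png"); cv2.imwrite("pics/f1z.png",cv2.resize(p[0:260,140:390],None,fx=2.3,fy=2.3,interpolation=cv2.INTER_CUBIC))
W=camera_info("wrist");z=np.load("pics/f1.npz")
def prof(u,v0,v1):
    for v in range(v0,v1):
        o,dd=ray(W,z['T'],u,v); P=o+dd*z['d'][v,u]; q=Rz.T@(P[:2]-PUNCH); print(u,v,"y %.1f z %.1f"%(q[1]*1e3,P[2]*1e3))
prof(250,20,35); print(); prof(260,138,154); print(); prof(261,87,89)
E
```

```text
43.3 [ 0.3751275  -0.46027329  0.596549  ]
250 20 y 78.1 z 34.0
250 21 y 76.9 z 35.0
250 22 y 76.0 z 34.5
250 23 y 74.9 z 34.6
250 24 y 74.4 z 31.7
250 25 y 74.8 z 24.0
250 26 y 74.5 z 19.1
250 27 y 74.3 z 14.0
250 28 y 75.3 z 2.2
250 29 y 74.3 z 1.4
250 30 y 68.7 z 28.6
250 31 y 67.8 z 27.6
250 32 y 66.7 z 27.5
250 33 y 65.7 z 27.1
250 34 y 64.6 z 27.6

260 138 y -56.4 z 29.0
260 139 y -57.3 z 31.4
260 140 y -58.6 z 30.9
260 141 y -60.1 z 29.7
260 142 y -63.4 z 15.8
260 143 y -63.1 z 26.3
260 144 y -64.1 z 28.1
260 145 y -65.5 z 27.5
260 146 y -66.5 z 29.0
260 147 y -68.0 z 27.7
260 148 y -69.1 z 29.2
260 149 y -75.3 z 0.4
260 150 y -76.4 z 1.6
260 151 y -75.3 z 15.6
260 152 y -75.2 z 23.8
260 153 y -75.4 z 30.0

261 87 y 3.2 z 201.6
261 88 y 2.5 z 200.9
```

View pics/f1z.png

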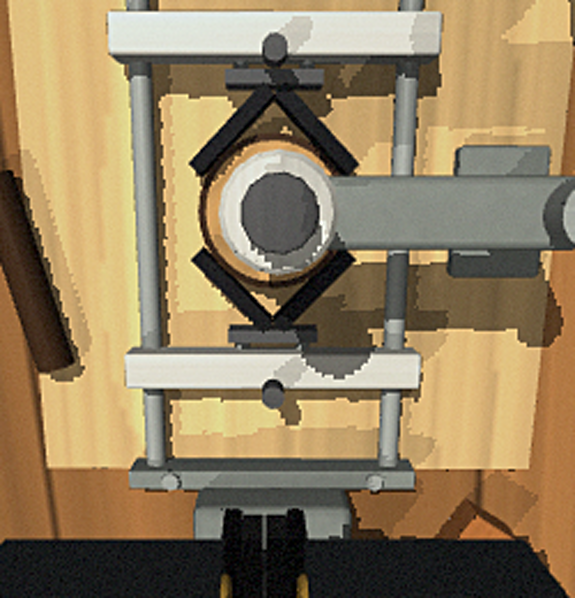

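View pics/sidef.png

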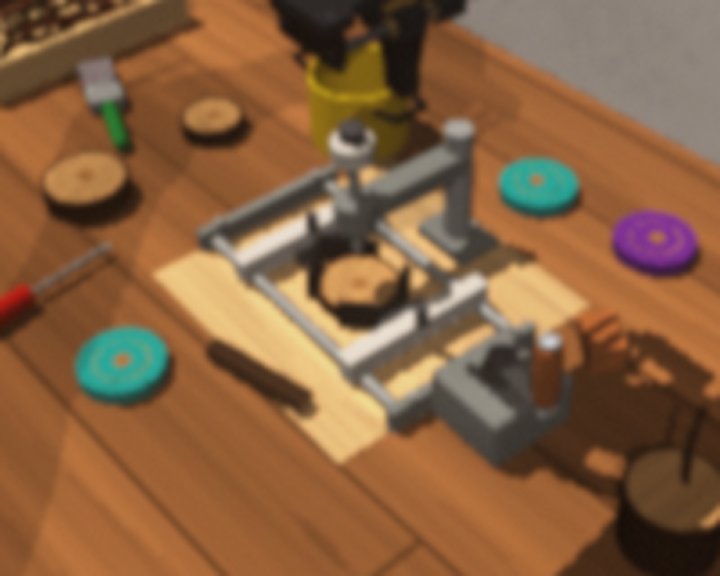

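```bash
python3 - <<'E'
from workcell import *
print(finish_job())
E
```

```text
the job is handed in; nothing more can be done
None
```

The slice is centred and clamped, the spring punch has snapped and come back up, and the job is handed in. The robot finished at about 43 s with the arm clear of everything.

- **Clamping:** I held the sleeve and wound the crank clockwise from 0.40 to about 4.88 rad. I let go once, at 4.6 rad with the crank standing still, to measure the gaps, then took hold again for the last turn.
- **Pads:** The gap between bar and pad was about 10.1 mm free (measured on the right jaw only). In the last check it was about 5.2 mm on the left and 5.6 mm on the right. So each pad is pressed in about half way and not bottomed. The left/right difference is within the roughly 0.5 mm measuring error.
- **Punch:** Pressing straight down, the force rose to 14.7 N, fell to 6.8 N and rose again at the end of travel, which is the snap. After release the cap top was back at about 200 mm. The wrist and side pictures still show the slice held between both V pads.
- **Disagreement:** With the gripper closed, the reported fingertip position was about 30 mm lower than where the fingers actually touched. I noticed this when the punch sank less than commanded, and carried on by force and pictures.
- **Other things on the bench:** Those visible in the last side picture had not visibly moved. I did not measure them, and the jar was not in that picture.

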